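# Close the lint strainer: seat its disk, screw down its ring

### The job

Put the lint strainer back together: lay the steel strainer disk flat in the mouth of the grey strainer housing, knob up, then set the white plastic ring over it and screw it clockwise until it is fully home on the disk. Let go of it, and leave the other things where they are.

Things in the scene. Friction and masses are not known exactly. Their poses are not given: they have to be found in the camera images.
- trap: Lint strainer housing, grey plastic, fixed upright. Origin: underside centre of its round foot (90 mm wide, 8 mm tall); z up its axis. Body 60 mm wide to 48 mm height, then a neck 48 mm wide up to the rim at 95 mm. Two level pipe stubs, at most 30 mm thick, reach 70 mm out along its +y and -y, 28 mm high.
- trap_rim (a point): Centre of the housing's mouth at rim height, 95 mm above the table; axes as the housing's. The mouth is round, 42 mm wide, with a flat ledge 4 mm below the rim for the disk.
- trap_thread (a point): On the housing's axis, 10 mm below the rim, mid thread. Right-hand thread outside the neck, 57 mm wide: four equal ridges 3 mm thick. Their upper ends lie 1 mm under the rim at the housing's +x, +y, -x and -y sides; each falls clockwise (seen from above) through 130 degrees, at 32 mm per full turn.
- disk: Loose perforated steel strainer disk, 39 mm wide, 5 mm thick, 45 g, with an upright round pull knob 14 mm wide on its middle, from 5 to 21 mm height. Origin: underside centre; z up through the knob. Starts flat on the table, knob up. Seated, its underside is 4 mm below the rim, its plate's top 1 mm above it.
- ring: Loose screw ring, white plastic, 68 mm wide, 22 mm tall, about 60 g: a skirt of 60 mm bore under a 4 mm top lip with a 30 mm hole, which lets the disk's knob through and bears on the disk. Origin: underside centre; z up. Starts on the table, lip up. Fully home on the seated disk its underside is 17 mm below the rim.
- ring_lugs (a point): On the ring's axis, 7 mm above its underside, mid-height of four lugs inside the skirt at the ring's +x, +y, -x and -y sides (3 mm thick, 52 mm across inside), each under a small pip on the lip. Play on the thread: 2 mm along the axis, 1.5 mm radially.
- ring_lip (a point): Centre of the ring's top face. Set on at any angle, the lugs rest on the thread, and a clockwise turn of 40 to 150 degrees brings the ring home. Shortest: set on 20 to 30 degrees counter-clockwise of the housing's axes (modulo 90), underside then 12 mm below the rim, and turn 60 to 80 degrees.
- tin: Closed steel tin, 89 mm wide, 64 mm tall, a bystander. Origin: centre of its underside.
- brush: Stiff nylon brush with a wooden back lying bristles down, 150 x 50 x 40 mm, a bystander. Origin: underside centre; x along it.
- dispenser: Push dispenser of hand soap in green plastic, 62 mm wide, 152 mm tall, a bystander. Origin: centre of its underside.
- cap0: Red aerosol cap, 56 mm wide, 40 mm tall, lowest of a stack of three (120 mm) on the table, a bystander. Origin: centre of its underside.
- cap1: Blue aerosol cap, the middle one of the stack, same size, a bystander.
- cap2: White aerosol cap, the top one of the stack, same size, a bystander.
Things that resemble listed ones, but are neither listed nor needed, are in the scene too. What is shaped like the ring but red is not meant. Of the things shaped like the disk, the steel one is meant.

How it is judged:
By the outcome, as a careful person would: the job done as asked, in the order asked, and still so for the second after the job is handed in, with the robot touching nothing.
It also fails if it takes over 58 s, if anything falls off the work surface, if the arm or the gripper's body presses on something with over 40 N, if the wrist force passes 120 N, or if a joint passes its speed limit or range.

### The arm

A 6-joint arm with a two-finger parallel gripper is mounted at the origin on the work surface. World frame = base frame: x ahead of the robot, y to its left, z up, the work surface at z = 0. Lengths are in mm, angles in rad, forces in N, time in s.
With the tool pointing down it reaches from about 275 to 725 mm from the base axis. Payload 5.6 kg.
Tool frame: the origin (TCP) lies midway between the tips of the shut fingers; the grasp point (between the pads) lies env.grip_depth behind it (env.grip_depth is the distance from the TCP to the grasp point, in mm); z points along the fingers, y is the line along which they close (so a half turn about z gives the same grasp; the last joint's range is limited). The gripper opens to 85 mm and grips with 20 to 120 N. Pads are 22 mm wide; open, the fingers measure 114 mm over their backs; the gripper's body (76 mm by 85 mm) begins 54 mm behind the grasp point. The pads swing forward as they close: fully open they stand 13 mm farther back than shut.
Start: joints at [-0.858, 0.255, 0.108, 0, -1.424, -0.285], TCP at [228.196, -500.419, 211.183] pointing down, gripper open.
Joint ranges: [-2.95, 2.95], [-1.21, 1.97], [-1.09, 1.5], [-2.87, 1.71], [-2.94, -0.07], [-3.05, 3.05]. Speed limits (rad/s): [2.57, 2.57, 3.14, 3.14, 3.14, 3.14].

### API

Orientations are given as a unit quaternion [x, y, z, w].
In Python, from rig import readout, vision, order, spotter, env gives the robot as it stands.
- The arm moves only by the tool play_rows, never from a script. Its arguments are lists of equal length, an entry for each row: "rotation": the turn, a rotation vector about the tool's x, y, z in rad, a list of three; "xyz": the shift along the tool's x, y, z in m, a list of three; "fingers": the finger opening in m, from 0 to 0.0854. In form: {"rotation": [[rx, ry, rz], ...], "xyz": [[dx, dy, dz], ...], "fingers": [fingers, ...]}. A call has 1 to 20 rows; each row is the pose to reach, as a shift and turn from the pose commanded when the call began, along the tool's axes at that moment; what a row does not reach only later rows make up. A row lasts 1/12 s, in which the tool goes at most 41.7 mm and 7.16 degrees, less where a joint would pass 70% of its speed; a pose out of reach is approached as far as the arm can. A call with a gripper value outside its range is refused whole. The fingers move at their own pace and stop on an object; the grip force is fixed at half the most. Time passes only in rows, so rows that repeat a pose let the fingers close. It gives the time, the measured TCP pose, the force, the opening and the grip force at its end, in the units of the state.
- readout.get_state(): the state, without advancing time (a new reading comes with each control period).
- vision.snapshot(name): name is "scene" or "side" or "wrist"; returns a dict with "image" (384x512x3 uint8, red, green, blue), "fx", "fy", "cx", "cy" (pixels), "R" (3x3) and "t" (3): a world point X has camera coordinates R X + t; the wrist camera has in their place "mount" (4x4, takes a point from camera to tool coordinates, whose origin is the TCP and whose axes are the flange's). Camera axes: x right, y down, z forward; pixel columns grow to the right and rows downward; lengths in mm; the calibration is good to about 2 mm. The wrist camera is an equidistant fisheye: a pixel r from the principal point sees the ray r / f radians off the axis. A picture is of the moment at which its call begins: read the wrist's pose just before it. There is no depth.
- order.finish_job(): hands the job in; it is judged then, once.
Trained networks look in the newest picture that a camera, given by its name, has taken for a name from the list of things; names that differ only in an ending like _2 or _b are one class to them, and where a whole thing is asked for, a point or a joint stands for the part that bears it (a point fixed in the world has none). Each returns a list of dicts, best first, with "score" (0 to 1); they miss things now and then, are a little off and sometimes report something else, mostly with a low value. They report only what shows in the picture. A call takes as long as a camera call. They do not tell look-alikes from the thing itself.
- spotter.outline_of(camera, query): "region" (384x512 bool, what is visible of it) and "position" ([column, row] in pixels, amid what is visible of it).
The state is a dict: "clock": time; "joint_pos": joint angles; "joint_vel": joint speeds; "joint_efforts": joint torques, N m; "position": TCP position; "tcp_rot": TCP orientation; "force": force on the tool from outside, world axes, zero at the start; "torque": the same for the moment, N m; "opening": finger opening in mm; "grip_force": force on a finger pad.
Only numpy, scipy, OpenCV 4.12 (cv2) and the standard library are available. Lean on these libraries where they do the work, as an engineer would, in place of code of your own. Each camera call takes 0.05 s, during which the arm holds its last target. There are 200 camera calls.

## Working session

There is one attempt and no reset: what is moved stays moved. The work goes in short steps, Python scripts to look and compute and a tool call to move; the robot and the scene stay as the last step left them, time stands still between calls to the robot, and variables do not carry over. Pictures are saved under pics/ and viewed, at most 10 in all, crops included, and the job is handed in when it is done.

Besides the shell and the picture viewer there is one more tool, called after "Request:" as name(argument=value, ...) on one line, values as JSON. play_rows: Moves the arm, as the interface text tells. Its arguments: {"type":"object","properties":{"rotation":{"type":"array"},"xyz":{"type":"array"},"fingers":{"type":"array"}},"required":["rotation","xyz","fingers"]}

```bash
ls; mkdir -p pics
cat > h.py <<'E'
from rig import readout, vision, order, spotter, env
import numpy as np, cv2
from scipy.spatial.transform import Rotation as Ro
def ray(c,px):
    d=np.array([(px[0]-c['cx'])/c['fx'],(px[1]-c['cy'])/c['fy'],1.]); R=np.array(c['R']);t=np.array(c['t'])
    return -R.T@t, R.T@d
def onz(c,px,z):
    o,d=ray(c,px); return o+d*(z-o[2])/d[2]
def proj(c,X):
    p=np.array(c['R'])@np.array(X)+np.array(c['t']); return np.array([c['fx']*p[0]/p[2]+c['cx'],c['fy']*p[1]/p[2]+c['cy']])
E
python3 - <<'E'
from h import *
print(env.grip_depth, [a for a in dir(env) if a[0]!='_'])
ims=[]
for n in ["scene","side"]:
    c=vision.snapshot(n); ims.append(c['image'])
    o,_=ray(c,(0,0)); print(n,o.round(),c['fx'])
    for q in ["trap","disk","ring","tin","brush","dispenser","cap0"]:
        for r in spotter.outline_of(n,q):
            m=r['region']; ys,xs=np.where(m)
            print(q,round(r['score'],2),np.round(r['position']),xs.min(),xs.max(),ys.min(),ys.max(),onz(c,r['position'],5).round())
    cv2.imwrite(f'pics/{n}.png',cv2.resize(c['image'][:,:,::-1],None,fx=1.5,fy=1.5))
E
```

```text
pics
18.700000000000003 ['Unreachable', 'grip_depth']
scene [1034. -309.  932.] 375.8044861737336
trap 0.63 [246. 201.] 226 264 178 218 [560.   0.   5.]
disk 0.47 [117. 235.] 110 124 229 242 [ 451. -350.    5.]
disk 0.41 [300. 256.] 289 309 248 259 [782.  21.   5.]
ring 0.74 [308. 150.] 296 319 136 156 [515. 267.   5.]
ring 0.65 [281. 168.] 270 292 156 176 [524. 154.   5.]
ring 0.64 [319. 180.] 308 331 167 188 [623. 221.   5.]
tin 0.71 [371. 168.] 355 388 151 186 [680. 382.   5.]
brush 0.83 [215. 167.] 190 240 151 185 [403. -10.   5.]
brush 0.39 [308. 150.] 297 318 137 156 [515. 268.   5.]
brush 0.32 [298. 256.] 289 307 248 258 [779.  17.   5.]
brush 0.19 [146. 226.] 140 152 218 229 [ 472. -273.    5.]
dispenser 0.65 [179. 280.] 166 196 248 299 [ 657. -271.    5.]
cap0 0.93 [303. 234.] 291 314 222 247 [737.  69.   5.]
cap0 0.7 [299. 256.] 290 307 250 259 [779.  21.   5.]
cap0 0.48 [297. 249.] 290 308 242 253 [761.  28.   5.]
side [ 571. -724.  802.] 434.64018680001413
trap 0.76 [242. 217.] 225 260 187 238 [565.   3.   5.]
disk 0.72 [186. 361.] 177 197 349 368 [ 451. -356.    5.]
disk 0.61 [196. 320.] 186 203 313 330 [ 465. -272.    5.]
ring 0.95 [224. 176.] 213 238 165 187 [519. 158.   5.]
ring 0.69 [256. 158.] 249 272 148 167 [611. 228.   5.]
ring 0.57 [219. 152.] 208 232 139 159 [505. 262.   5.]
tin 0.78 [279. 122.] 267 296 107 140 [689. 400.   5.]
brush 0.66 [182. 222.] 167 196 196 249 [417.  -4.   5.]
brush 0.62 [220. 149.] 208 232 139 159 [509. 274.   5.]
dispenser 0.55 [304. 298.] 285 322 267 328 [ 689. -233.    5.]
cap0 0.86 [326. 182.] 314 337 167 193 [792. 117.   5.]
cap0 0.64 [320. 211.] 311 333 202 215 [760.  15.   5.]
cap0 0.48 [325. 196.] 312 335 188 204 [781.  68.   5.]
```

Run:
```python
import cv2,numpy as np
a=cv2.imread('pics/scene.png');b=cv2.imread('pics/side.png')
# side: 266..  crop rings+trap x190-290,y130-250 (orig); disks x165-215,y300-380
s=cv2.resize(b[195:375,240:420],(600,600),interpolation=cv2.INTER_CUBIC)
cv2.imwrite('pics/ss.png',np.hstack([cv2.resize(a,(800,600))[:, :][::2, ::2],cv2.resize(b,(800,600))[::2,::2]]))
```

```text
(no output)
```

View pics/side.png

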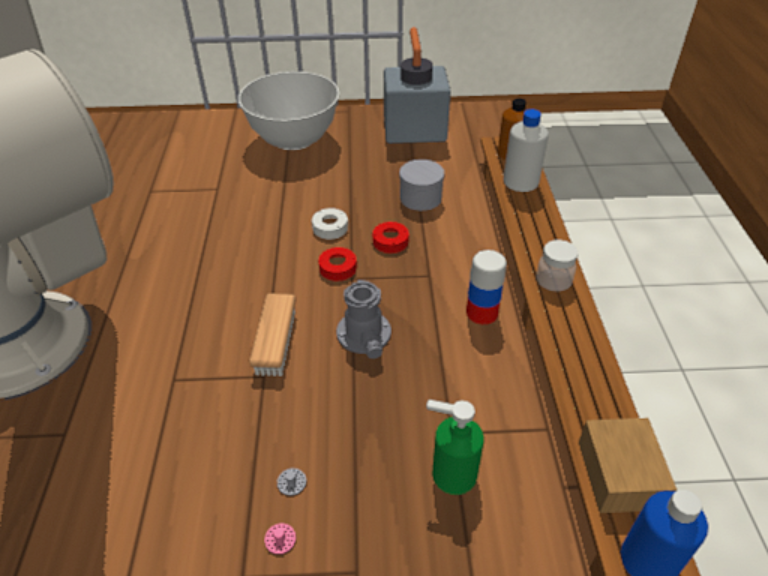

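View pics/scene.png

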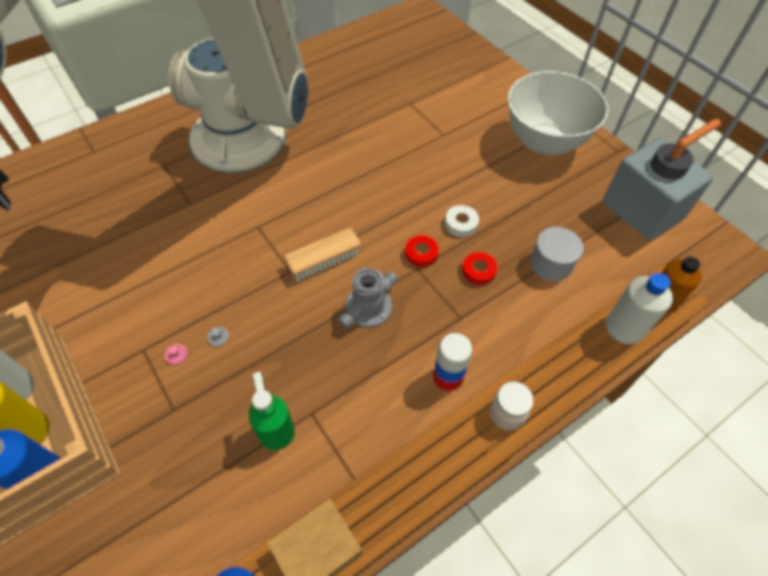

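```bash
cat >> h.py <<'E'
def cyl(specs,n=72):
    a=np.linspace(0,2*np.pi,n); return np.vstack([np.c_[d/2*np.cos(a),d/2*np.sin(a),0*a+z] for d,z in specs])
SH={'disk':cyl([(39,0),(39,5),(14,21)]),'ring':cyl([(68,0),(68,22)])}
def quiet_mask(n,q,near):
    rs=[r for r in spotter.outline_of(n,q) if np.hypot(*(np.array(r['position'])-near))<12]
    return rs[0]['region'] if rs else None
E
python3 - <<'E'
from h import *
from scipy.optimize import least_squares
cs={n:vision.snapshot(n) for n in ['scene','side']}
near={'disk':{'scene':(146,224),'side':(194,321)},'ring':{'scene':(308,147),'side':(220,149)}}
for q in near:
    bb={}
    for n in cs:
        m=quiet_mask(n,q,near[q][n])
        if m is None: print('miss',q,n); continue
        ys,xs=np.where(m); bb[n]=np.array([xs.min(),ys.min(),xs.max()+1,ys.max()+1])
        def f(p,ns):
            o=[]
            for k in ns:
                P=np.array([proj(cs[k],X+[p[0],p[1],0]) for X in SH[q]]); o+=list(np.r_[P.min(0),P.max(0)]-bb[k])
            return o
        s=least_squares(f,[500,0],args=([n],)); print(q,n,s.x.round(1),np.round(s.fun,1))
rs=cs['scene']; m=quiet_mask('scene','trap',(246,201))
st=readout.get_state(); print(st['position'],st['tcp_rot'],Ro.from_quat(st['tcp_rot']).as_matrix().round(3))
w=vision.snapshot('wrist'); print(np.round(w['mount'],3),w['fx'],w['cx'],w['cy'])
a=cs['scene']['image'];b=cs['side']['image']
z=lambda i,x,y,w,h:cv2.resize(i[y:y+h,x:x+w,::-1],(390,390*h//w),interpolation=cv2.INTER_CUBIC)
top=np.hstack([z(a,210,165,70,50),z(b,205,180,70,50)]); bot=np.hstack([z(b,165,305,80,70),z(b,195,130,80,70)])[:310]
cv2.imwrite('pics/crop.png',np.vstack([top,bot]))
E
```

```text
disk scene [ 462.6 -270. ] [-0.3  0.4  0.3 -0.3]
disk side [ 464.7 -275.5] [-0.3 -0.4  0.3  0.4]
ring scene [508.8 273.2] [-0.7 -0.6  0.7  0.5]
ring side [506.6 267.7] [ 0.5  1.7 -0.5 -1.6]
[ 228.18509957 -500.44563482  211.20651767] [-2.12251993e-01  9.77214967e-01 -2.12667624e-05  8.43378340e-06] [[-0.91  -0.415  0.   ]
 [-0.415  0.91  -0.   ]
 [-0.    -0.    -1.   ]]
[[ 0.00000e+00 -9.48000e-01 -3.19000e-01  8.33970e+01]
 [ 1.00000e+00  0.00000e+00  1.00000e-03  4.79000e-01]
 [-1.00000e-03 -3.19000e-01  9.48000e-01 -1.62568e+02]
 [ 0.00000e+00  0.00000e+00  0.00000e+00  1.00000e+00]] 297.3186396354542 261.10784283764974 192.1483254914928
```

View pics/crop.png

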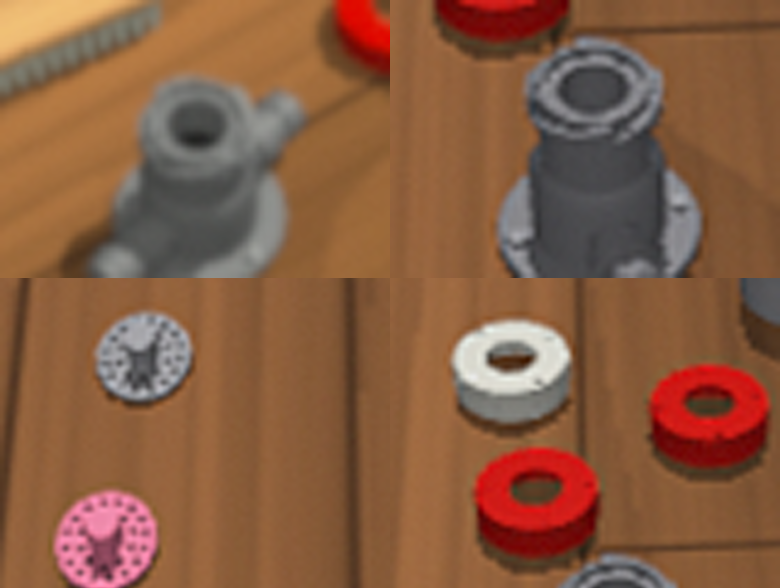

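Choice: the disk candidates are steel at side px (194,321) and pink at (187,359). The steel one matches the description. The ring candidates are white at (220,149) and red at (225,176) and (260,158), so I take the white one. The crop confirms both, and the housing's rim centre is at about side (241,196).

Request:
play_rows(rotation=[[0,0,0],[0,0,0],[0,0,0],[0,0,0],[0,0,0],[0,0,0],[0,0,0],[0,0,0],[0,0,0],[0,0,0],[0,0,0],[0,0,0],[0,0,0]], xyz=[[-0.309,0.11,0.06],[-0.309,0.11,0.06],[-0.309,0.11,0.06],[-0.309,0.11,0.06],[-0.309,0.11,0.06],[-0.309,0.11,0.06],[-0.309,0.11,0.06],[-0.309,0.11,0.06],[-0.309,0.11,0.06],[-0.309,0.11,0.06],[-0.309,0.11,0.06],[-0.309,0.11,0.06],[-0.309,0.11,0.06]], fingers=[0.04,0.04,0.04,0.04,0.04,0.04,0.04,0.04,0.04,0.04,0.04,0.04,0.04])

```text
clock: 2.28
position: [463.1, -273.1, 151.6]
tcp_rot: [-0.211, 0.977, -0.0, 0.0]
force: [0.0, -0.6, -0.4]
opening: 39.7
grip_force: 0.0
```

```bash
cat >> h.py <<'E'
def wproj(w,st,X):
    R=Ro.from_quat(st['tcp_rot']).as_matrix(); p=R.T@(np.array(X)-st['position']); M=np.array(w['mount'])
    c=M[:3,:3].T@(p-M[:3,3]); th=np.arctan2(np.hypot(c[0],c[1]),c[2]); r=np.hypot(c[0],c[1])+1e-12
    return np.array([w['cx']+w['fx']*th*c[0]/r,w['cy']+w['fx']*th*c[1]/r])
def wray(w,st,px,z):
    d=np.array([px[0]-w['cx'],px[1]-w['cy']]); r=np.hypot(*d)+1e-12; th=r/w['fx']
    M=np.array(w['mount']);R=Ro.from_quat(st['tcp_rot']).as_matrix()
    v=R@M[:3,:3]@np.array([np.sin(th)*d[0]/r,np.sin(th)*d[1]/r,np.cos(th)]); o=R@M[:3,3]+st['position']
    return o+v*(z-o[2])/v[2]
def tool(st,dw):
    return (Ro.from_quat(st['tcp_rot']).as_matrix().T@np.array(dw)/1000).round(4)
E
python3 - <<'E'
from h import *
from scipy.optimize import least_squares
st=readout.get_state(); w=vision.snapshot('wrist'); print(st['position'],st['joint_pos'],st['clock'])
for r in spotter.outline_of('wrist','disk'):
    ys,xs=np.where(r['region']); bb=np.array([xs.min(),ys.min(),xs.max()+1,ys.max()+1])
    col=w['image'][r['region']].mean(0)
    def f(p):
        P=np.array([wproj(w,st,X+[p[0],p[1],0]) for X in SH['disk']]); return np.r_[P.min(0),P.max(0)]-bb
    s=least_squares(f,wray(w,st,r['position'],5)[:2]); print(round(r['score'],2),r['position'],col.round(),s.x.round(1),s.fun.round(1))
cv2.imwrite('pics/w1.png',w['image'][:,:,::-1])
for n,px in (('side',(241.3,195.8)),('scene',(245.9,186.9))): print(onz(vision.snapshot(n),px,95).round(1))
E
```

```text
[ 463.08342434 -273.11038991  151.61120169] [-2.41443465e-01  2.55758318e-01 -4.35429949e-02  1.73066892e-04
 -1.27087380e+00 -9.03315201e-01] 2.2833
0.75 [261.1, 171.4] [172. 171. 172.] [ 461.1 -271.6] [-0.6  0.1  0.6 -0. ]
0.69 [200.5, 133.3] [197. 118. 140.] [ 450.7 -350.2] [ 0.3  0.2 -0.3 -0.2]
[565.8 -12.4  95. ]
[569.2  -5.7  95. ]
```

View pics/w1.png

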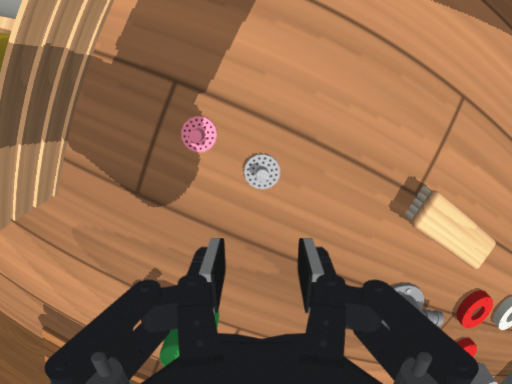

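The wrist view shows the steel disk at (261,171) and the pink one at (200,133). The steel disk lies at (461,-272).

Request:
play_rows(rotation=[[0,0,0],[0,0,0],[0,0,0],[0,0,0],[0,0,0],[0,0,0],[0,0,0],[0,0,0],[0,0,0],[0,0,0],[0,0,0],[0,0,0],[0,0,0],[0,0,0],[0,0,0]], xyz=[[0.001,0.002,0.04],[0.001,0.002,0.08],[0.001,0.002,0.11],[0.001,0.002,0.13],[0.001,0.002,0.14],[0.001,0.002,0.144],[0.001,0.002,0.144],[0.001,0.002,0.144],[0.001,0.002,0.144],[0.001,0.002,0.144],[0.001,0.002,0.144],[0.001,0.002,0.144],[0.001,0.002,0.144],[0.001,0.002,0.144],[0.001,0.002,0.144]], fingers=[0.04,0.04,0.04,0.04,0.04,0.04,0.04,0.0,0.0,0.0,0.0,0.0,0.0,0.0,0.0])

```text
clock: 3.73
position: [462.0, -270.7, 7.2]
tcp_rot: [-0.212, 0.977, -0.0, 0.0]
force: [-0.3, -0.2, -0.5]
opening: -0.3
grip_force: 0.0
```

Run:
```python
from h import *
st=readout.get_state(); w=vision.snapshot('wrist')
print(wproj(w,st,st['position']))
for r in spotter.outline_of('wrist','disk'): print(r['score'],r['position'],wray(w,st,r['position'],5))
s=vision.snapshot('side'); i=s['image'][270:390,140:260,::-1]
cv2.imwrite('pics/w2.png',np.hstack([w['image'][192-192:,:,::-1][84:384,106:406],cv2.resize(i,(300,300))]))
```

```text
[260.10608294 236.43797239]
0.66 [147.2, 167.8] [ 450.6909642  -350.22581783    5.        ]
0.56 [255.6, 222.6] [ 455.54543163 -276.66916396    5.        ]
```

View pics/w2.png

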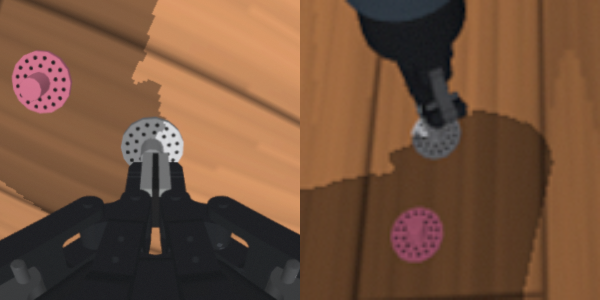

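Run:
```python
from h import *
from scipy.optimize import least_squares
st=readout.get_state(); w=vision.snapshot('wrist')
r=[r for r in spotter.outline_of('wrist','disk') if r['position'][0]>220][0]
ys,xs=np.where(r['region']); print(xs.min(),xs.max(),ys.min(),ys.max())
def f(p):
    P=np.array([wproj(w,st,X+[p[0],p[1],0]) for X in SH['disk'][:144]]); return [P[:,0].min()-xs.min(),P[:,0].max()-xs.max()-1,P[:,1].min()-ys.min()]
s=least_squares(f,[460,-272]); d=np.r_[s.x-st['position'][:2],0]; print(s.x,s.fun,d,tool(st,d)*1000)
for z in (5,21): print(z,wproj(w,st,[*s.x,z]))
cv2.imwrite('pics/w3.png',cv2.resize(w['image'][180:300,190:330,::-1],(700,600),interpolation=cv2.INTER_CUBIC))
```

```text
227 288 201 248
[ 461.57544034 -272.37186738] [-0.4793742   0.4768105   0.04263783] [-0.36202549 -1.626035    0.        ] [ 1.  -1.3  0. ]
5 [257.95958441 233.41637979]
21 [257.71069041 245.93499139]
```

View pics/w3.png

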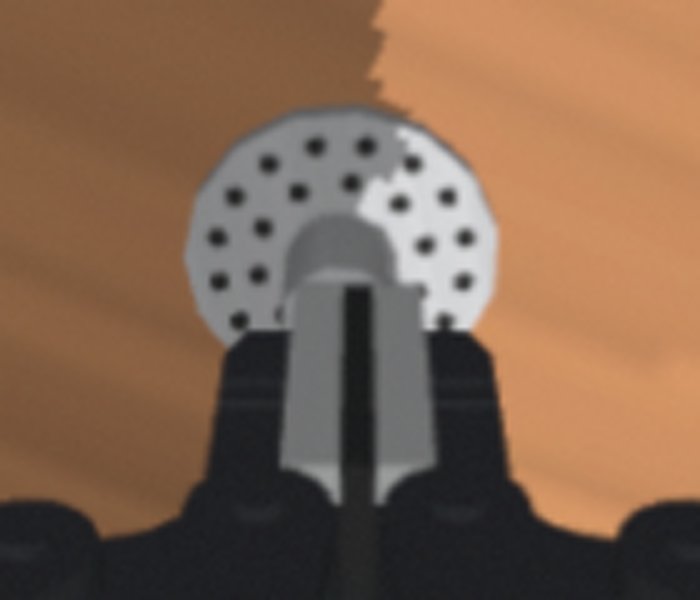

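Request:
play_rows(rotation=[[0,0,0],[0,0,0],[0,0,0],[0,0,0],[0,0,0],[0,0,0],[0,0,0]], xyz=[[0,0,0],[0,0,0],[0,0,0],[0.001,-0.001,0.001],[0.001,-0.001,0.002],[0.001,-0.001,0.003],[0.001,-0.001,0.003]], fingers=[0.03,0.03,0.03,0.03,0.03,0.03,0.03])

```text
clock: 4.57
position: [461.3, -272.0, 3.9]
tcp_rot: [-0.212, 0.977, 0.0, -0.0]
force: [-0.8, 0.9, -0.6]
opening: 30.4
grip_force: 0.0
```

Request:
play_rows(rotation=[[0,0,0],[0,0,0],[0,0,0],[0,0,0],[0,0,0],[0,0,0]], xyz=[[0,0,0],[0,0,0],[0,0,0],[0,0,0],[0,0,0],[0,0,0]], fingers=[0.012,0.012,0.012,0.012,0.012,0.012])

```text
clock: 5.07
position: [461.5, -272.1, 4.2]
tcp_rot: [-0.212, 0.977, -0.0, 0.0]
force: [0.2, 0.2, 1.0]
opening: 12.0
grip_force: 0.0
```

Run:
```python
from h import *
st=readout.get_state(); s=vision.snapshot('side');w=vision.snapshot('wrist')
print(st['opening'],st['grip_force'],st['force'])
i=s['image'].copy()
k=8; x0,y0=170,285
j=cv2.resize(i[y0:y0+50,x0:x0+50,::-1],None,fx=k,fy=k,interpolation=cv2.INTER_CUBIC)
for X,c in ((st['position'],(0,0,255)),([461.5,-272,5],(0,255,0)),([461.5,-272,21],(255,0,0))):
    p=(proj(s,X)-[x0,y0])*k; cv2.circle(j,tuple(int(v) for v in p),4,c,-1)
cv2.imwrite('pics/w4.png',np.hstack([j,cv2.resize(w['image'][180:300,200:320,::-1],(400,400),interpolation=cv2.INTER_CUBIC)]))
```

```text
12.043984989571555 0.0 [0.2318429  0.1910683  0.95621042]
```

View pics/w4.png

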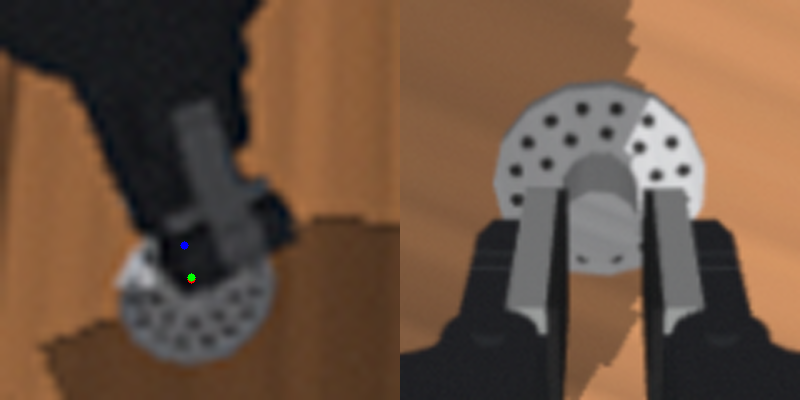

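Request:
play_rows(rotation=[[0,0,0],[0,0,0],[0,0,0],[0,0,0]], xyz=[[0,0,0],[0,0,0],[0,0,0],[0,0,0]], fingers=[0.004,0.004,0.004,0.004])

```text
clock: 5.5
position: [461.5, -272.1, 4.2]
tcp_rot: [-0.212, 0.977, 0.0, -0.0]
force: [0.1, -0.1, 1.3]
opening: 4.3
grip_force: 0.0
```

Request:
play_rows(rotation=[[0,0,0],[0,0,0],[0,0,0],[0,0,0],[0,0,0],[0,0,0]], xyz=[[0,0,0],[0,0,0],[0,0,0],[0,0,0.001],[0,0,0.002],[0,0,0.003]], fingers=[0.03,0.03,0.03,0.03,0.03,0.03])

```text
clock: 6.0
position: [461.4, -272.0, 1.0]
tcp_rot: [-0.212, 0.977, 0.0, -0.0]
force: [-0.2, 0.0, -1.2]
opening: 29.8
grip_force: 0.0
```

Request:
play_rows(rotation=[[0,0,0],[0,0,0],[0,0,0],[0,0,0]], xyz=[[0,0,0.001],[0,0,0.002],[0,0,0.003],[0,0,0.003]], fingers=[0.03,0.03,0.03,0.03])

```text
clock: 6.33
position: [461.3, -272.0, -2.1]
tcp_rot: [-0.212, 0.977, 0.0, -0.0]
force: [0.4, 0.3, 0.0]
opening: 30.4
grip_force: 0.0
```

Request:
play_rows(rotation=[[0,0,0],[0,0,0],[0,0,0],[0,0,0],[0,0,0],[0,0,0]], xyz=[[0,0,0.0015],[0,0,0.003],[0,0,0.0045],[0,0,0.006],[0,0,0.006],[0,0,0.006]], fingers=[0.03,0.03,0.03,0.03,0.0,0.0])

```text
clock: 6.83
position: [461.4, -272.1, -7.8]
tcp_rot: [-0.212, 0.977, 0.0, -0.0]
force: [-0.7, -0.1, 0.1]
opening: 9.6
grip_force: 58.6
```

Request:
play_rows(rotation=[[0,0,0],[0,0,0],[0,0,0]], xyz=[[0,0,0],[0,0,0],[0,0,0]], fingers=[0,0,0])

```text
clock: 7.08
position: [461.5, -272.1, -7.8]
tcp_rot: [-0.212, 0.977, 0.0, 0.0]
force: [-0.2, -0.3, -0.6]
opening: 9.2
grip_force: 58.6
```

Request:
play_rows(rotation=[[0,0,0],[0,0,0],[0,0,0],[0,0,0],[0,0,0],[0,0,0],[0,0,0],[0,0,0],[0,0,0],[0,0,0],[0,0,0],[0,0,0],[0,0,0],[0,0,0],[0,0,0],[0,0,0]], xyz=[[0,0,-0.02],[0,0,-0.06],[0,0,-0.1],[-0.02,0.014,-0.13],[-0.05,0.034,-0.15],[-0.08,0.055,-0.17],[-0.11,0.075,-0.185],[-0.14,0.096,-0.193],[-0.17,0.116,-0.193],[-0.2,0.137,-0.193],[-0.23,0.158,-0.193],[-0.26,0.178,-0.193],[-0.275,0.189,-0.193],[-0.286,0.196,-0.193],[-0.286,0.196,-0.193],[-0.286,0.196,-0.193]], fingers=[0,0,0,0,0,0,0,0,0,0,0,0,0,0,0,0])

```text
clock: 8.42
position: [640.3, 24.9, 184.8]
tcp_rot: [-0.213, 0.977, -0.0, -0.0]
force: [-0.6, 0.1, -0.0]
opening: 9.1
grip_force: 58.7
```

Run:
```python
from h import *
st=readout.get_state(); w=vision.snapshot('wrist'); print(st['position'],st['opening'],st['grip_force'])
for q in ('trap','disk','ring'):
    for r in spotter.outline_of('wrist',q): print(q,round(r['score'],2),r['position'],w['image'][r['region']].mean(0).round())
g=cv2.resize(w['image'][:,:,::-1],None,fx=1.5,fy=1.5,interpolation=cv2.INTER_CUBIC)
cv2.imwrite('pics/w5.png',g)
```

```text
[640.27588177  24.86054292 184.79805259] 9.090332306407747 58.66503953933716
trap 0.77 [260.4, 97.0] [126. 126. 128.]
disk 0.48 [461.2, 155.8] [214. 214. 210.]
ring 0.96 [394.2, 214.6] [216.  58.  54.]
ring 0.91 [393.6, 119.2] [223.  64.  59.]
ring 0.74 [461.1, 155.2] [213. 212. 207.]
```

View pics/w5.png

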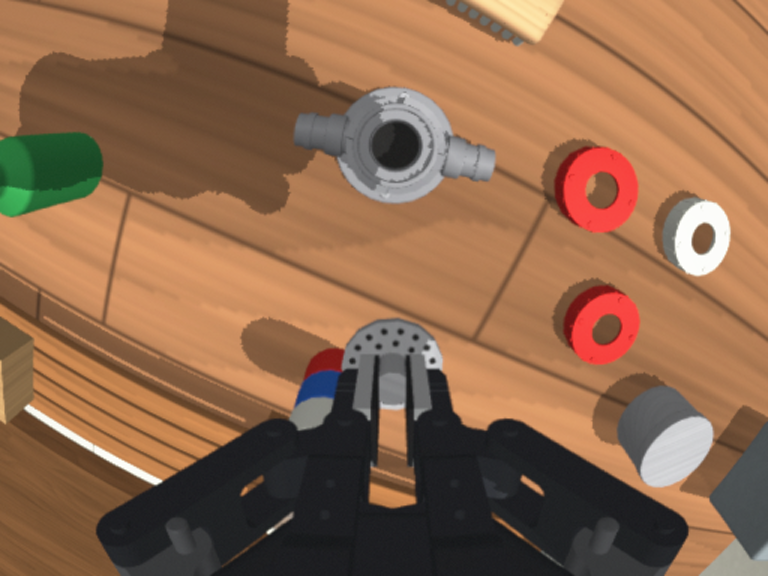

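The picture shows the disk held level in the gripper. The housing's mouth is at (397,145) in the enlarged view, its stubs are at (315,130) and (478,160), and the white ring is at (702,237).

Run:
```python
from h import *
from scipy.optimize import least_squares
st=readout.get_state(); w=vision.snapshot('wrist'); im=w['image']
r=spotter.outline_of('wrist','trap')[0]; m=r['region']
# dark hole
g=cv2.cvtColor(im,cv2.COLOR_RGB2GRAY); g4=cv2.resize(g[76:118,240:290],None,fx=8,fy=8,interpolation=cv2.INTER_CUBIC)
h=(g4<75).astype(np.uint8); n,l,s,c=cv2.connectedComponentsWithStats(h); k=1+np.argmax(s[1:,4])
cnt=max(cv2.findContours((l==k).astype(np.uint8),0,1)[0],key=len); hull=cv2.convexHull(cnt)
e=cv2.fitEllipse(hull); ec=np.array(e[0])/8+[240-.44,76-.44]; print('hole',ec,np.array(e[1])/8)
for z in (91,95): 
    p=wray(w,st,ec,z); P=np.array([wproj(w,st,p+X) for X in cyl([(42,0)])]); print(z,p.round(1),P.max(0)-P.min(0))
# foot: contour points of mask, excluding stubs, robust fit
cn=max(cv2.findContours(m.astype(np.uint8),0,1)[0],key=len)[:,0,:].astype(float)
pt=np.array([wray(w,st,q,4)[:2] for q in cn])
f=lambda p:np.hypot(*(pt-p[:2]).T)-45
s=least_squares(f,[566,-9],loss='soft_l1',f_scale=1.); d=f(s.x); print('foot',s.x,np.median(abs(d)))
far=pt[np.hypot(*(pt-s.x).T)>57]; pt2=np.array([wray(w,st,q,28)[:2] for q in cn])
u,_,vt=np.linalg.svd(pt2[d>12]-pt2[d>12].mean(0)); print('stub axis deg',np.degrees(np.arctan2(vt[0,1],vt[0,0])), 'mean',pt2[d>12].mean(0))
q=m.copy(); c2=pt2-wray(w,st,ec,95)[:2]; t=np.degrees(np.arctan2(c2[:,1],c2[:,0]))
for sgn in (1,-1):
    v=c2@vt[0]*sgn; e2=pt2[v>62]; print('end',e2.mean(0),v.max())
for r in spotter.outline_of('wrist','ring'):
    if w['image'][r['region']].mean(0)[1]>150:
        ys,xs=np.where(r['region']); bb=np.array([xs.min(),ys.min(),xs.max()+1,ys.max()+1])
        f2=lambda p:(lambda P:np.r_[P.min(0),P.max(0)]-bb)(np.array([wproj(w,st,X+[p[0],p[1],0]) for X in SH['ring']]))
        s=least_squares(f2,[508,270]); print('ring',s.x,s.fun)
```

```text
hole [264.43034035  97.13372856] [32.1870842  33.20725632]
91 [564.  -7.  91.] [49.26112115 48.42421982]
95 [564.   -7.1  95. ] [50.03591243 49.18572326]
foot [512.46138617 278.82130503] 2.4274294923211457
stub axis deg 0.0 mean [nan nan]
end [nan nan] -23.05374516093434
end [485.35639779 261.07344475] 89.40732252231186
ring [505.14990257 271.87807256] [-0.46679921 -0.29499791  0.58826602  0.32439396]<stdin>:18: RuntimeWarning: Mean of empty slice.
  ret = um.true_divide(
<stdin>:21: RuntimeWarning: Mean of empty slice.
```

Run:
```python
from h import *
from scipy.optimize import least_squares
st=readout.get_state(); w=vision.snapshot('wrist'); im=w['image']
rs=spotter.outline_of('wrist','trap')
r=[r for r in rs if abs(r['position'][0]-264)<15 and abs(r['position'][1]-97)<15]
if r:
    m=r[0]['region']; cn=max(cv2.findContours(m.astype(np.uint8),0,1)[0],key=len)[:,0,:].astype(float)
    pt=np.array([wray(w,st,q,4)[:2] for q in cn]); f=lambda p:np.hypot(*(pt-p[:2]).T)-45
    s=least_squares(f,[564,-7],loss='soft_l1',f_scale=.7); d=f(s.x); print('foot',s.x,np.median(abs(d)),len(d))
    b=np.array([wray(w,st,q,28)[:2] for q in cn[d>10]])-[564,-7]; v=np.array([-.4,.9])
    if len(b):
        a,c=b[b@v>0],b[b@v<0]; print('stubs',a.mean(0),c.mean(0),'y axis deg',np.degrees(np.arctan2(*(a.mean(0)-c.mean(0))[::-1])))
# outer edge of the rim / thread: radial gradient profile about the hole centre
g=cv2.GaussianBlur(cv2.cvtColor(im,cv2.COLOR_RGB2GRAY),(0,0),.7).astype(np.float32)
pol=cv2.warpPolar(g,(60,72),(264.43,97.13),60,0); print('radial mean',pol.mean(0)[10:60:2].round())
# held disk: white/grey contour top + sides
x=im[205:255,215:305,::-1]; hsv=cv2.cvtColor(x,cv2.COLOR_BGR2HSV); k=((hsv[...,1]<40)&(hsv[...,2]>110)).astype(np.uint8)
ys,xs=np.where(k); print('disk px',xs.min()+215,xs.max()+215,ys.min()+205)
f3=lambda p:(lambda P:[P[:,0].min()-xs.min()-215,P[:,0].max()-xs.max()-216,P[:,1].min()-ys.min()-205])(np.array([wproj(w,st,X+[p[0],p[1],st['position'][2]+7.8]) for X in SH['disk'][:144]]))
s=least_squares(f3,st['position'][:2]); print('disk',s.x,s.fun,tool(st,np.r_[s.x-st['position'][:2],0])*1000)
```

```text
foot [564.09501303  -7.06142157] 1.4179765049968012 318
stubs [-14.94731047  62.23382194] [ 15.57647834 -62.25840739] y axis deg 103.7763698969998
radial mean [ 36.  36.  40.  72. 135. 156. 147. 128. 146. 145. 150. 152. 151. 153.
 142. 128. 126. 128. 128. 127. 128. 129. 129. 130. 131.]
disk px 228 294 214
disk [641.02297925  25.41620656] [-0.2808126   0.28063713  0.02923788] [-1.3  0.8  0. ]
```

Request:
play_rows(rotation=[[0,0,0],[0,0,0],[0,0,0],[0,0,0],[0,0,0],[0,0,0],[0,0,0],[0,0,0],[0,0,0],[0,0,0],[0,0,0],[0,0,0]], xyz=[[0.03,0.001,0.01],[0.06,0.002,0.03],[0.083,0.0025,0.06],[0.083,0.0025,0.08],[0.083,0.0025,0.09],[0.083,0.0025,0.093],[0.083,0.0025,0.093],[0.083,0.0025,0.095],[0.083,0.0025,0.097],[0.083,0.0025,0.099],[0.083,0.0025,0.1],[0.083,0.0025,0.1]], fingers=[0,0,0,0,0,0,0,0,0,0,0,0])

```text
clock: 9.87
position: [564.0, -7.1, 85.2]
tcp_rot: [-0.212, 0.977, 0.0, 0.0]
force: [-0.1, -0.0, 0.2]
opening: 9.2
grip_force: 58.7
```

Request:
play_rows(rotation=[[0,0,0],[0,0,0],[0,0,0],[0,0,0]], xyz=[[0,0,0.001],[0,0,0.002],[0,0,0.0022],[0,0,0.0022]], fingers=[0,0,0,0])

```text
clock: 10.2
position: [564.0, -7.2, 83.2]
tcp_rot: [-0.212, 0.977, -0.0, 0.0]
force: [-1.0, 1.1, -0.4]
opening: 9.0
grip_force: 58.9
```

Request:
play_rows(rotation=[[0,0,0],[0,0,0],[0,0,0],[0,0,0],[0,0,0],[0,0,0],[0,0,0],[0,0,0],[0,0,0],[0,0,0],[0,0,0],[0,0,0]], xyz=[[0,0,0],[0,0,0],[0,0,0],[0,0,0],[0,0,-0.02],[0,0,-0.05],[0,0,-0.08],[-0.03,0,-0.1],[-0.06,0,-0.1],[-0.083,0,-0.1],[-0.083,0,-0.1],[-0.083,0,-0.1]], fingers=[0.03,0.03,0.03,0.03,0.03,0.03,0.05,0.08,0.085,0.085,0.085,0.085])

```text
clock: 11.2
position: [639.7, 27.7, 181.7]
tcp_rot: [-0.212, 0.977, 0.0, -0.001]
force: [-0.3, -0.5, -0.6]
opening: 85.0
grip_force: 0.0
```

Run:
```python
from h import *
st=readout.get_state(); w=vision.snapshot('wrist'); print(st['position'])
for X in ([564,-7,95],[564,-7,0]): print(wproj(w,st,X))
im=w['image']
a=cv2.resize(im[45:145,210:310,::-1],(400,400),interpolation=cv2.INTER_CUBIC)
rs=[r for r in spotter.outline_of('wrist','ring') if im[r['region']].mean(0)[1]>150]; p=np.array(rs[0]['position']).astype(int); print(p)
b=cv2.resize(im[p[1]-30:p[1]+30,p[0]-30:min(512,p[0]+30),::-1],(400,400),interpolation=cv2.INTER_CUBIC)
cv2.imwrite('pics/w6.png',np.hstack([a,b]))
```

```text
[639.67740009  27.65153071 181.71570609]
[260.15006811  95.88471762]
[260.31710262  95.92326623]
[458 155]
```

View pics/w6.png

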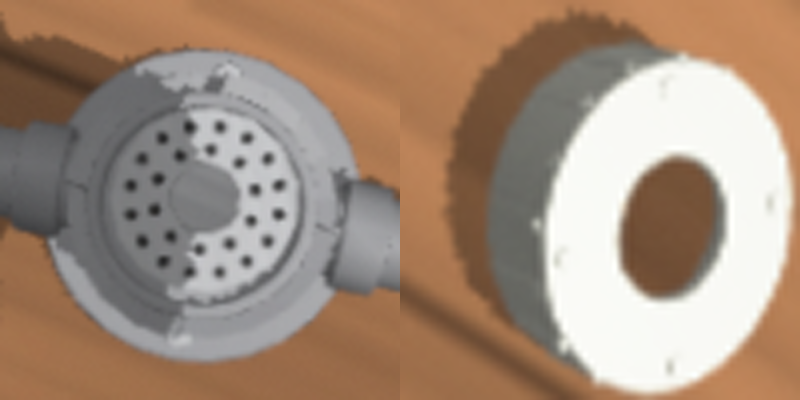

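The disk is seated flat, with its centre at (203,202) in the left crop. The ring shows its four pips. Next I go above the ring.

Request:
play_rows(rotation=[[0,0,0],[0,0,0],[0,0,0],[0,0,0],[0,0,0],[0,0,0],[0,0,0],[0,0,0],[0,0,0],[0,0,0],[0,0,0],[0,0,0]], xyz=[[0.002,0.03,0],[0.005,0.065,0],[0.008,0.1,0],[0.01,0.135,0],[0.013,0.17,0.01],[0.016,0.205,0.03],[0.018,0.24,0.05],[0.02,0.262,0.065],[0.021,0.272,0.072],[0.021,0.277,0.072],[0.021,0.277,0.072],[0.021,0.277,0.072]], fingers=[0.085,0.085,0.085,0.085,0.085,0.085,0.085,0.085,0.085,0.085,0.085,0.085])

```text
clock: 12.3
position: [506.3, 270.0, 112.4]
tcp_rot: [-0.212, 0.977, 0.0, 0.001]
force: [-0.3, 0.5, 0.1]
opening: 84.7
grip_force: 0.0
```

Run:
```python
from h import *
from scipy.optimize import least_squares
st=readout.get_state(); w=vision.snapshot('wrist'); im=w['image']; print(st['position'],st['joint_pos'].round(3) if hasattr(st['joint_pos'],'round') else st['joint_pos'])
for r in spotter.outline_of('wrist','ring'):
    if im[r['region']].mean(0)[1]>150:
        m=r['region']; ys,xs=np.where(m); bb=np.array([xs.min(),ys.min(),xs.max()+1,ys.max()+1]); print(bb,r['position'])
        f2=lambda p:(lambda P:np.r_[P.min(0),P.max(0)]-bb)(np.array([wproj(w,st,X+[p[0],p[1],0]) for X in SH['ring']]))
        s=least_squares(f2,[508,270]); print('ring',s.x,s.fun,tool(st,np.r_[s.x-st['position'][:2],0])); break
x0,y0,x1,y1=bb[0]-40,bb[1]-20,bb[2]+40,bb[3]+60
c=im[y0:y1,x0:x1,::-1]; k=min(790/c.shape[1],590/c.shape[0]); print('crop',x0,y0,k)
# top face rectified, contrast-stretched for the pips
N=400; mm=.2; U=np.array([[wproj(w,st,[s.x[0]+(i-N/2)*mm,s.x[1]-(j-N/2)*mm,22]) for i in range(N)] for j in range(N)],np.float32)
rec=cv2.remap(im,U[...,0],U[...,1],cv2.INTER_CUBIC)[:,:,::-1]
g=cv2.cvtColor(rec,cv2.COLOR_BGR2GRAY); g=np.clip((g.astype(float)-120)*2,0,255).astype(np.uint8)
cv2.imwrite('pics/w7.png',np.hstack([cv2.cvtColor(g,cv2.COLOR_GRAY2BGR),cv2.resize(c,(400,400))]))
np.save('rec.npy',rec)
```

```text
[506.3230754  270.02401715 112.39557909] [ 7.630e-01  3.480e-01 -1.800e-02  1.000e-03 -1.203e+00 -1.907e+00]
[222 147 298 225] [254.1, 174.7]
ring [506.15763464 269.57110161] [ 0.20927695  0.77593457 -0.20871616 -0.85970574] [ 0.0003 -0.0003 -0.    ]
crop 182 127 3.7341772151898733
```

View pics/w7.png

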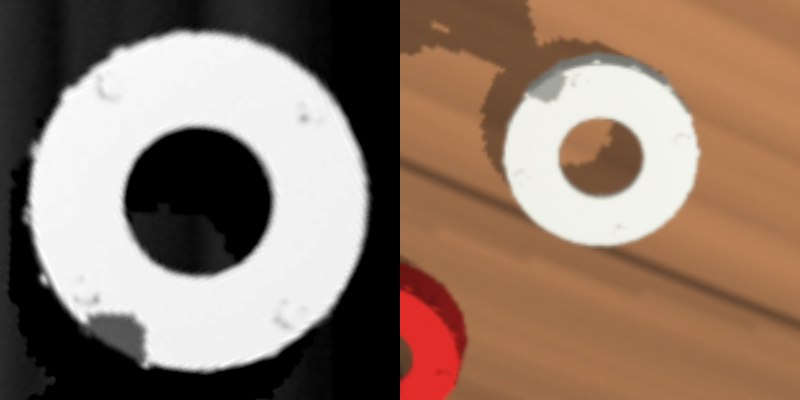

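Request:
play_rows(rotation=[[0,0,0],[0,0,0],[0,0,0],[0,0,0],[0,0,0],[0,0,0],[0,0,0],[0,0,0],[0,0,0],[0,0,0]], xyz=[[0,0,0.03],[0,0,0.065],[0,0,0.095],[0,0,0.115],[0,0,0.121],[0,0,0.124],[0,0,0.126],[0,0,0.128],[0,0,0.129],[0,0,0.129]], fingers=[0.085,0.085,0.085,0.085,0.085,0.085,0.085,0.085,0.085,0.085])

```text
clock: 13.23
position: [505.9, 271.0, -17.0]
tcp_rot: [-0.212, 0.977, 0.0, 0.001]
force: [0.0, -0.2, -0.2]
opening: 84.8
grip_force: 0.0
```

Run:
```python
from h import *
st=readout.get_state(); s=vision.snapshot('side'); print(st['position'],st['force'])
# tip pad height hints in the scene/side cameras
j=[]
for n in ('side','scene'):
    c=vision.snapshot(n); p=proj(c,[506,270,20]).astype(int)
    i=cv2.resize(c['image'][p[1]-25:p[1]+25,p[0]-25:p[0]+25,::-1],(400,400),interpolation=cv2.INTER_CUBIC); j.append(i)
cv2.imwrite('pics/w8.png',np.hstack(j))
```

```text
[505.89946536 270.95501161 -17.0468101 ] [ 0.04453259 -0.24758034 -0.22360966]
```

View pics/w8.png

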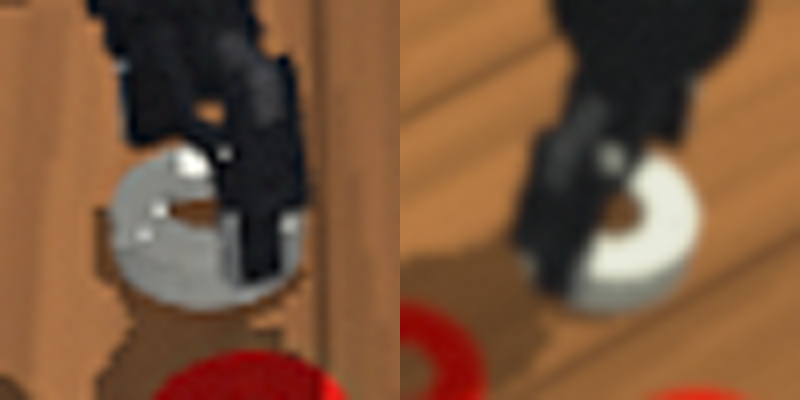

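Request:
play_rows(rotation=[[0,0,0],[0,0,0],[0,0,0],[0,0,0],[0,0,0],[0,0,0],[0,0,0],[0,0,0]], xyz=[[0,0,0.0015],[0,0,0.003],[0,0,0.003],[0,0,0.003],[0,0,0.003],[0,0,0.003],[0,0,0.003],[0,0,0.003]], fingers=[0.085,0.085,0.06,0.06,0.055,0.055,0.055,0.055])

```text
clock: 14.05
position: [505.6, 270.7, -20.4]
tcp_rot: [-0.212, 0.977, 0.0, 0.0]
force: [-1.9, 0.5, 6.3]
opening: 66.6
grip_force: 67.2
```

Request:
play_rows(rotation=[[0,0,0],[0,0,0],[0,0,0],[0,0,0],[0,0,0],[0,0,0],[0,0,0],[0,0,0],[0,0,0],[0,0,0],[0,0,0],[0,0,0],[0,0,0],[0,0,0],[0,0,0],[0,0,0]], xyz=[[0,0,-0.02],[0,0,-0.06],[0,0,-0.1],[0.005,-0.022,-0.125],[0.012,-0.055,-0.14],[0.02,-0.09,-0.14],[0.028,-0.125,-0.14],[0.036,-0.16,-0.14],[0.044,-0.195,-0.14],[0.051,-0.228,-0.14],[0.057,-0.255,-0.14],[0.06,-0.27,-0.14],[0.062,-0.277,-0.14],[0.062,-0.277,-0.14],[0.062,-0.277,-0.14],[0.062,-0.277,-0.14]], fingers=[0.055,0.055,0.055,0.055,0.055,0.055,0.055,0.055,0.055,0.055,0.055,0.055,0.055,0.055,0.055,0.055])

```text
clock: 15.38
position: [563.7, -6.3, 118.8]
tcp_rot: [-0.213, 0.977, 0.0, -0.0]
force: [0.0, 0.6, -0.1]
opening: 66.4
grip_force: 67.2
```

Run:
```python
from h import *
st=readout.get_state(); print(st['position'],st['opening'],st['grip_force'],st['joint_pos'],tool(st,np.array([564,-7,95])-st['position']))
# held ring: fit white top edge
w=vision.snapshot('wrist'); im=w['image']
for r in spotter.outline_of('wrist','ring'):
    c=im[r['region']].mean(0)
    if c[1]>130:
        ys,xs=np.where(r['region']); print(r['score'],c.round(),xs.min(),xs.max(),ys.min(),ys.max())
        z0=st['position'][2]+20.4
        P=np.array([wproj(w,st,X+[*st['position'][:2],z0]) for X in SH['ring']]); print('expected',P.min(0),P.max(0))
```

```text
[563.67099433  -6.27893393 118.84183847] 66.36173148277204 67.15631738305092 [ 2.66087945e-01  3.26149567e-01 -3.16349834e-02 -3.34136237e-04
 -1.21314228e+00 -1.40815846e+00] [-0.     -0.0008  0.0238]
0.79 [185. 185. 177.] 193 330 196 324
expected [190.75103059 194.96048156] [329.18189442 325.55178384]
```

Request:
play_rows(rotation=[[0,0,0],[0,0,0],[0,0,0],[0,0,0],[0,0,0],[0,0,0],[0,0,0],[0,0,0],[0,0,0]], xyz=[[0,-0.0007,0.015],[0,-0.0007,0.03],[0,-0.0007,0.04],[0,-0.0007,0.044],[0,-0.0007,0.047],[0,-0.0007,0.05],[0,-0.0007,0.053],[0,-0.0007,0.055],[0,-0.0007,0.055]], fingers=[0.055,0.055,0.055,0.055,0.055,0.055,0.055,0.055,0.055])

```text
clock: 16.23
position: [564.1, -7.9, 63.9]
tcp_rot: [-0.212, 0.977, 0.0, -0.0]
force: [0.2, -0.9, -1.4]
opening: 66.9
grip_force: 67.2
```

Request:
play_rows(rotation=[[0,0,0],[0,0,0],[0,0,0],[0,0,0]], xyz=[[0,0.0007,0.0005],[0,0.0007,0.001],[0,0.0007,0.0015],[0,0.0007,0.0015]], fingers=[0.055,0.055,0.055,0.055])

```text
clock: 16.57
position: [564.0, -7.2, 62.7]
tcp_rot: [-0.212, 0.977, -0.0, 0.0]
force: [0.9, -0.3, -0.0]
opening: 66.8
grip_force: 67.2
```

Request:
play_rows(rotation=[[0,0,0.1],[0,0,0.2],[0,0,0.3],[0,0,0.4],[0,0,0.5],[0,0,0.6],[0,0,0.6]], xyz=[[0,0,0.0005],[0,0,0.001],[0,0,0.0015],[0,0,0.002],[0,0,0.0025],[0,0,0.003],[0,0,0.003]], fingers=[0.055,0.055,0.055,0.055,0.055,0.055,0.055])

```text
clock: 17.15
position: [564.0, -7.2, 59.6]
tcp_rot: [0.088, 0.996, 0.0, 0.0]
force: [0.4, -0.7, -0.4]
opening: 66.4
grip_force: 67.2
```

Request:
play_rows(rotation=[[0,0,0.1],[0,0,0.2],[0,0,0.3],[0,0,0.4],[0,0,0.4]], xyz=[[0,0,0.0005],[0,0,0.001],[0,0,0.0015],[0,0,0.0018],[0,0,0.0018]], fingers=[0.055,0.055,0.055,0.055,0.055])

```text
clock: 17.57
position: [563.9, -7.3, 57.7]
tcp_rot: [0.282, 0.959, 0.0, 0.0]
force: [0.0, -0.6, 0.0]
opening: 66.9
grip_force: 67.2
```

Run:
```python
from h import *
st=readout.get_state(); print(st['position'],st['force'],st['torque'],st['joint_pos'][5])
```

```text
[563.8806829   -7.25524617  57.74328369] [ 0.04572102 -0.58974504  0.00698058] [0.02056944 0.0094065  0.03830599] -2.408067957769133
```

Request:
play_rows(rotation=[[0,0,0.07],[0,0,0.14],[0,0,0.21],[0,0,0.21]], xyz=[[0,0,0.0002],[0,0,0.0004],[0,0,0.0005],[0,0,0.0005]], fingers=[0.055,0.055,0.055,0.055])

```text
clock: 17.9
position: [564.3, -7.3, 57.7]
tcp_rot: [0.38, 0.925, 0.0, 0.001]
force: [0.2, 0.5, 2.6]
opening: 66.4
grip_force: 67.4
```

Run:
```python
from h import *
st=readout.get_state(); print(st['position'],st['force'],st['torque'],st['joint_pos'][5])
```

```text
[564.28329241  -7.28290334  57.69524697] [0.2207023  0.45348502 2.60828632] [-0.03058479  0.02078438  0.05537193] -2.614977591356444
```

Request:
play_rows(rotation=[[0,0,0.06],[0,0,0.12],[0,0,0.17],[0,0,0.17]], xyz=[[0,0,0],[0,0,0],[0,0,0],[0,0,0]], fingers=[0.055,0.055,0.055,0.055])

```text
clock: 18.23
position: [564.3, -6.9, 57.6]
tcp_rot: [0.456, 0.89, 0.0, 0.0]
force: [0.6, 1.4, 2.2]
opening: 66.6
grip_force: 67.5
```

Run:
```python
from h import *
st=readout.get_state(); print(st['position'],st['force'],st['torque'],st['joint_pos'][5])
```

```text
[564.32802627  -6.87030214  57.64376323] [0.57132935 1.37635758 2.20698948] [ 0.47325116  0.06892719 -0.0277762 ] -2.7834540458504646
```

Request:
play_rows(rotation=[[0,0,0.05],[0,0,0.1],[0,0,0.14],[0,0,0.14]], xyz=[[0,0,0],[0,0,0],[0,0,0],[0,0,0]], fingers=[0.055,0.055,0.055,0.055])

```text
clock: 18.57
position: [564.1, -6.6, 57.5]
tcp_rot: [0.517, 0.856, 0.0, 0.0]
force: [-0.5, 3.1, 2.3]
opening: 66.5
grip_force: 67.3
```

Run:
```python
from h import *
st=readout.get_state(); print(st['position'],st['force'],st['torque'],st['joint_pos'][5])
```

```text
[564.14991304  -6.58390621  57.50819293] [-0.53219589  3.06564217  2.31012544] [0.93718658 0.2933868  0.90396414] -2.9220481438502977
```

The wrist torque rose to 0.9 N m with the ring bearing on the disk, so it is tight. I release it and retreat.

Request:
play_rows(rotation=[[0,0,0],[0,0,0],[0,0,0],[0,0,0],[0,0,0],[0,0,0],[0,0,0],[0,0,0],[0,0,0],[0,0,0],[0,0,0],[0,0,0],[0,0,0]], xyz=[[0,0,0],[0,0,0],[0,0,0],[0,0,0],[0,0,0],[0,0,-0.01],[0,0,-0.03],[0,0,-0.06],[0,0,-0.09],[0,0,-0.12],[0,0,-0.14],[0,0,-0.14],[0,0,-0.14]], fingers=[0.085,0.085,0.085,0.085,0.085,0.085,0.085,0.085,0.085,0.085,0.085,0.085,0.085])

```text
clock: 19.65
position: [564.6, -7.1, 199.3]
tcp_rot: [0.519, 0.855, 0.001, 0.001]
force: [-0.1, 0.1, -0.7]
opening: 85.0
grip_force: 0.0
```

Run:
```python
from h import *
from scipy.optimize import least_squares
st=readout.get_state(); w=vision.snapshot('wrist'); im=w['image']; print(st['position'],st['force'],st['opening'])
for r in spotter.outline_of('wrist','ring'):
    c=im[r['region']].mean(0); ys,xs=np.where(r['region']); bb=np.array([xs.min(),ys.min(),xs.max()+1,ys.max()+1])
    print(round(r['score'],2),c.round(),bb)
    if c[1]>130 and r['score']>.4:
        for z in (78,83):
            f=lambda p:(lambda P:np.r_[P.min(0),P.max(0)]-bb)(np.array([wproj(w,st,X+[p[0],p[1],z]) for X in SH['ring']]))
            s=least_squares(f,[564,-7]); print(z,s.x,s.fun)
        # pips: rectify the lip, high-pass, angular profile at pip radius
        N=360; a=np.radians(np.arange(N)); f0=s.x
        pr=[]
        for rad in np.arange(27,31.1,.5):
            U=np.array([wproj(w,st,[f0[0]+rad*np.cos(t),f0[1]+rad*np.sin(t),100]) for t in a],np.float32)
            pr.append(cv2.remap(cv2.cvtColor(im,cv2.COLOR_RGB2GRAY),U[None,:,0],U[None,:,1],1)[0].astype(float))
        pr=np.array(pr); v=pr.std(0); fold=v.reshape(4,90); print('pip angle mod 90, by fold',np.argsort(-np.median(fold,0))[:6],fold.argmax(1))
for n in ('side','scene'):
    c=vision.snapshot(n)
    for q in ('ring','cap0','tin','brush','dispenser'):
        for r in spotter.outline_of(n,q)[:4]:
            print(n,q,round(r['score'],2),np.round(r['position']),c['image'][r['region']].mean(0).round())
```

```text
[564.55502218  -7.14600525 199.27691773] [-0.09579061  0.09534063 -0.71757083] 85.01417773686993
0.78 [224.  59.  55.] [263   0 323  59]
0.7 [230. 230. 222.] [224 146 297 221]
78 [563.48632812  -8.01219654] [-0.12486907  0.44138838  0.12467878 -0.46393268]
83 [562.80249256  -6.7062368 ] [-0.82666578 -0.18680932  0.82836516  0.27293833]
pip angle mod 90, by fold [40 46 39 47 38 41] [44 47 51 38]
0.69 [205.  49.  46.] [360   1 416  55]
side ring 0.93 [224. 176.] [180.  26.  22.]
side ring 0.85 [244. 201.] [195. 195. 188.]
side ring 0.68 [261. 158.] [176.  23.  19.]
side cap0 0.85 [326. 183.] [172. 171. 165.]
side cap0 0.83 [324. 200.] [ 17.  55. 117.]
side cap0 0.69 [316. 211.] [125.  16.  10.]
side tin 0.59 [279. 122.] [125. 123. 126.]
side brush 0.98 [181. 222.] [199. 154. 109.]
side dispenser 0.59 [304. 298.] [ 52. 115.  69.]
side dispenser 0.34 [243. 222.] [90. 90. 93.]
scene ring 0.8 [317. 180.] [193.  31.  13.]
scene ring 0.79 [246. 191.] [210. 210. 193.]
scene ring 0.65 [282. 168.] [193.  27.  11.]
scene cap0 0.64 [304. 236.] [200. 201. 186.]
scene cap0 0.54 [298. 248.] [ 46.  67. 108.]
scene cap0 0.34 [246. 188.] [203. 203. 186.]
scene tin 0.56 [372. 168.] [145. 144. 138.]
scene brush 0.69 [214. 165.] [205. 162. 105.]
scene dispenser 0.72 [248. 187.] [142. 144. 138.]
```

```bash
python3 -c "
from h import *
print(order.finish_job())"
```

```text
the job is handed in; nothing more can be done
None
```

The strainer is back together and handed in at about 20 s: the disk is seated knob up, the ring is turned about 85° clockwise until tight at home height and released, and the tin, brush, dispenser and caps still show where they were; I viewed 11 pictures, one over the limit of 10.

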